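# Clamp a glass rod with the inner of two concentric knobs

### The arm

A 7-joint arm with a two-finger parallel gripper is mounted at the origin on a cart in front of the work surface, level with it; the furniture and walls round the work are solid. World frame = base frame: x ahead of the robot, y to its left, z up, the work surface at z = 0. Lengths are in m, angles in rad, forces in N, time in s.
With the tool pointing down it reaches from about 0.4 to 0.875 m from the base axis. Payload 19.3 kg.
Tool frame: the origin (TCP) lies at the very end of the fingers, on their centre line; the grasp point (between the pads) lies 19 mm behind it; z points along the fingers, x is the direction in which the jaws open and shut, and the axes are right-handed (so a half turn about z gives the same grasp; the last joint's range is limited). The gripper opens to 85 mm and grips with 20 to 120 N. Pads are 22 mm wide; open, the fingers measure 114 mm over their backs; the gripper's body (76 mm by 85 mm) begins 54 mm behind the grasp point. The pads swing forward as they close: fully open they stand 13 mm farther back than shut.
Start: joints at [1.28, 0.521, -0.036, 1.599, 0.021, 1.021, -0.113], TCP at [0.137, -0.61, 0.231] pointing down, gripper open.
Joint ranges: [-2.91, 2.91], [-0.3, 2.13], [-1.5, 1.42], [0.17, 2.43], [-1.26, 4.41], [0.16, 1.93], [-2.52, 2.52]. Speed limits (rad/s): [1.89, 1.89, 2.39, 2.39, 3.01, 3.01, 3.01].

### API

Orientations are given as [roll, pitch, yaw] about the fixed x, y, z axes, in that order (R = Rz(yaw) Ry(pitch) Rx(roll)).
In Python, from workcell import bot gives the robot as it stands.
- The arm moves only by the tool jog_arm, never from a script. Its argument "increments" is a list of rows, each an object of numbers: "wx", "wy", "wz": the turn, a rotation vector about the tool's x, y, z in degrees; "x", "y", "z": the shift along the tool's x, y, z in cm; "claw": the opening in per cent of the stroke, from 0 (shut) to 100 (fully open). A call has 1 to 10 rows; each row is the pose to reach, as a shift and turn from the pose measured when the call began, along the tool's axes at that moment; what a row does not reach only later rows make up. A row lasts 1/8 s, in which the tool goes at most 62.5 mm and 10.7 degrees, less where a joint would pass 70% of its speed; a pose out of reach is approached as far as the arm can. A call with a gripper value outside its range is refused whole. The fingers move at their own pace and stop on an object; "squeeze" is the grip in N (left out, the last holds). Time passes only in rows, so rows that repeat a pose let the fingers close. It gives the time, the measured TCP pose, the force and the opening at its end, in the units of the state.
- bot.observe(): the state, without advancing time (a new reading comes with each control period).
- bot.grab_frame(name): name is "side" or "top" or "wrist"; returns a dict with "pixels" (400x640x3 uint8, red, green, blue), "fov_y" (degrees; the focal length in pixels is half the picture's height over the tangent of half this angle, whatever the lens; pixels are square), "cx", "cy" (the principal point, pixels), "origin" and "orientation" of the camera in the world. Camera axes: x right, y down, z forward; pixel columns grow to the right and rows downward; lengths in m; the calibration is good to about 2 mm. A picture is of the moment at which its call begins. There is no depth.
- bot.job_done(): hands the job in, once; it reports no verdict.
The state is a dict: "clock": time; "qpos": joint angles; "qd": joint speeds; "joint_efforts": joint torques, N m; "position": TCP position; "tool_rot": TCP orientation; "force": force on the tool from outside, world axes, zero at the start; "moment": the same for the moment, N m; "grip_width": finger opening in m.
Only numpy, scipy, OpenCV 4.12 (cv2) and the standard library are available. Lean on these libraries where they do the work, as an engineer would, in place of code of your own. Each camera call takes 0.05 s, during which the arm holds its last target.

### The job

Lay the loose glass rod across the seat of the small rod clamp, between the jaw and the fence and about centred, let go of it, then turn only the inner bar knob clockwise until the jaw holds the rod snugly: glass, so firm but never hard. Leave the outer ring under that knob as it is set, do not push the jaw by hand, leave the things around alone, and finish with the robot clear of the clamp.

Things in the scene. Friction and masses are not known exactly. Their poses are not given: they have to be found in the camera images.
- rod (a point): Centre of the loose glass rod: straight, 170 mm long, 10 mm thick, about 75 g, lying flat on the bench (this point is 5 mm up). Its own y axis runs along the rod, z up.
- rod_clamp: Bolted-down grey vice-like jig; origin at the centre of the underside of its foot plate (200 x 80 x 10 mm). Its x axis points from the fence over the seat and the jaw to the gear case with the knobs. Case: 80 x 70 mm, 46 mm high. At y = +-30 mm, from the fence to the case, run two guide bars, 8 mm thick, tops 27 mm above the bench.
- seat (a point): Middle of the clamp's flat seat, 34 mm above the bench; same axes as rod_clamp, and the knob axis is 78.5 mm to its +x side. The rod is to lie along y. Seat, fence and jaw are 50 mm long in y, so the rod sticks out at both ends and can be held there. Fence and jaw rise 16 mm above the seat: fence face 7 to 16 mm to the -x side (set by the outer ring), jaw face 7 to 12 mm to the +x side.
- jaw: Steel moving jaw, 16 x 50 x 15 mm, its face plate spring-backed (8 N per mm); origin at the middle of the lower edge of its face; slides 12 mm towards the fence (the clamp's -x) per radian that the inner knob turns clockwise, and stays where it is left. It pushes the rod along the seat until that bears on the fence.
- bar (a point): Middle of the inner knob's bar grip: black, 44 mm long (this point's x), 10 mm thick (y), 24 mm high, so 12 mm up and down from here. It turns about the vertical through this point, on a hub of 22 mm diameter. The flat top of the outer ring lies 16 mm below this point.
- inner_knob (a joint): Angle of the inner knob, rad; grows clockwise seen from above, which closes the jaw. Friction: about 0.2 N m while turning, much less once stopped; each 10 N of jaw force on the rod adds 0.12 N m. The rod is gripped after 0.4 to 1.5 rad (not known beforehand: feel it); then 10 N come in about 0.1 rad. The rod slips below 4 N, chips above 18 N; aim for 10 N.
- ring_mark (a point): Dark index mark on top of the outer ring (fluted metal disc, 62 mm diameter, 12 mm thick, under the inner knob, same axis), 22 mm from the axis. The ring presets the fence; it turns if it is touched or if the clamp is overtightened. It must stay as found, within 3 mm at this mark.

How it is judged:
By the outcome, as a careful person would: the job done as asked, in the order asked, and still so for the second after the job is handed in, with the robot touching nothing.
It also fails if it takes over 72 s, if anything falls off the work surface, if the arm or the gripper's body presses on something with over 40 N, if the wrist force passes 120 N, or if a joint passes its speed limit or range.

## Working session

There is one attempt and no reset: what is moved stays moved. The work goes in short steps, Python scripts to look and compute and a tool call to move; the robot and the scene stay as the last step left them, time stands still between calls to the robot, and variables do not carry over. Pictures are saved under pics/ and viewed, and the job is handed in when it is done.

Besides the shell and the picture viewer there is one more tool, called after "Call:" in YAML: its name, and indented under it one key for each argument. jog_arm: Moves the arm, as the interface text tells. Its arguments: {"type":"object","properties":{"increments":{"type":"array","items":{"type":"object","properties":{"wx":{"type":"number"},"wy":{"type":"number"},"wz":{"type":"number"},"x":{"type":"number"},"y":{"type":"number"},"z":{"type":"number"},"claw":{"type":"number"}}}},"squeeze":{"type":"number"}},"required":["increments"]}

```bash
mkdir -p pics; ls; python3 - <<'E'
from workcell import bot
import cv2,json
print(bot.observe())
for n in ("side","top","wrist"):
    f=bot.grab_frame(n); cv2.imwrite(f"pics/{n}0.png",f["pixels"][:,:,::-1])
    print(n,{k:v for k,v in f.items() if k!="pixels"})
E
```

```text
pics
{'clock': 0.0, 'qpos': array([ 1.27981262,  0.52201171, -0.03632557,  1.59998032,  0.0212092 ,
        1.02109861, -0.11281282]), 'qd': array([ 0.00137916,  0.00026028,  0.00089602, -0.0003585 , -0.00183069,
        0.00034907,  0.00038462]), 'joint_efforts': array([ 3.92900183e-04, -9.27100325e+01,  1.97938152e+00, -3.69925511e+01,
        1.77549210e-02,  7.90971302e-03,  4.38631309e-05]), 'position': array([ 0.13676177, -0.60952069,  0.2307371 ]), 'tool_rot': array([ 3.14150506e+00,  1.10925973e-03, -1.35003274e+00]), 'force': array([0.52851973, 0.26925115, 0.01766313]), 'moment': array([0.02973376, 0.03988692, 0.02897628]), 'grip_width': 0.08541849329704738}
side {'fov_y': 44.834506321712894, 'cx': 315.34571659525045, 'cy': 197.62190283386778, 'origin': array([ 0.35509704, -0.87077636,  0.52627969]), 'orientation': array([-2.10781162, -0.02561808, -0.22516959])}
top {'fov_y': 43.005671353543136, 'cx': 324.4947317297609, 'cy': 200.43514415555478, 'origin': array([ 0.45547507, -0.1407232 ,  1.01854134]), 'orientation': array([-3.07793381, -0.03390984, -1.59299252])}
wrist {'fov_y': 64.82738124590017, 'cx': 323.06879195195734, 'cy': 200.8162183993127, 'origin': array([ 0.20652564, -0.59387261,  0.37357961]), 'orientation': array([ 2.85629338e+00,  7.17336661e-04, -1.35014195e+00])}
```

View pics/side0.png

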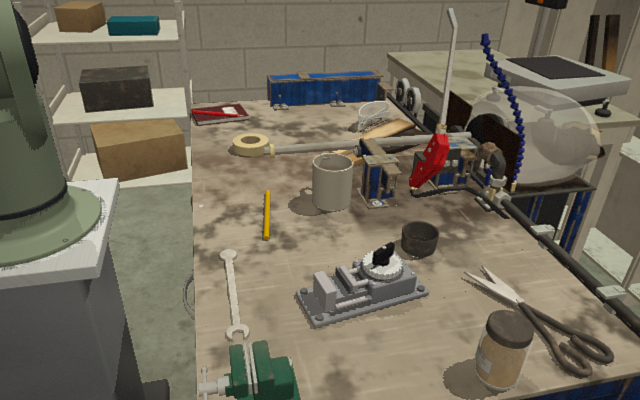

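View pics/top0.png

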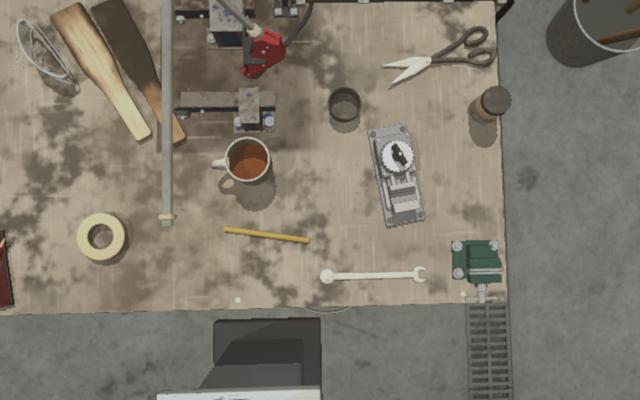

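View pics/wrist0.png

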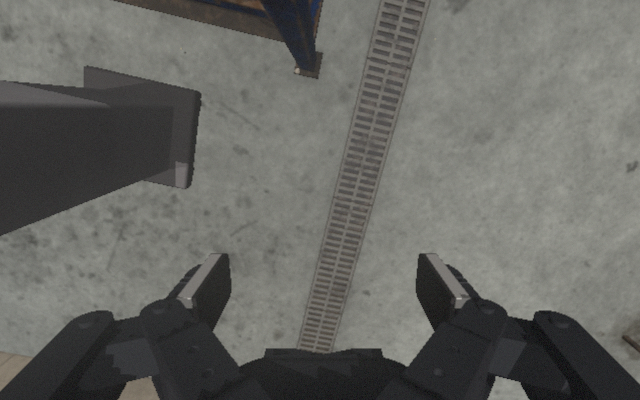

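The top view shows the amber rod from (225,231) to (308,240), and the clamp at about (397,175) with its knob at (397,155). The fence is at the near end. Next I'll measure both.

```bash
cat > h.py <<'E'
import numpy as np,cv2
from scipy.spatial.transform import Rotation as R
def cam(f):
    Rm=R.from_euler('xyz',f['orientation']).as_matrix(); F=200/np.tan(np.radians(f['fov_y']/2))
    return Rm,np.array(f['origin']),F,f['cx'],f['cy']
def ray(f,u,v):
    Rm,o,F,cx,cy=cam(f); d=Rm@np.array([(u-cx)/F,(v-cy)/F,1]); return o,d
def plane(f,u,v,z):
    o,d=ray(f,u,v); return o+d*(z-o[2])/d[2]
def proj(f,P):
    Rm,o,F,cx,cy=cam(f); p=Rm.T@(np.array(P)-o); return cx+F*p[0]/p[2],cy+F*p[1]/p[2]
def big(f,name,u0,u1,v0,v1,k):
    im=f['pixels'][v0:v1,u0:u1,::-1]; cv2.imwrite(name,cv2.resize(im,None,fx=k,fy=k,interpolation=cv2.INTER_CUBIC))
E
python3 - <<'E'
from workcell import bot
from h import *
for n in ("top","side"):
    f=bot.grab_frame(n); p=f['pixels']
    hsv=cv2.cvtColor(p,cv2.COLOR_RGB2HSV)
    m=cv2.inRange(hsv,(15,150,100),(30,255,255))
    c=max(cv2.findContours(m,0,2)[0],key=cv2.contourArea); r=cv2.minAreaRect(c)
    b=cv2.boxPoints(r); print(n,r,cv2.contourArea(c))
    e=sorted([(np.linalg.norm(b[i]-b[(i+1)%4]),i) for i in range(4)])[:2]
    P=[plane(f,*((b[i]+b[(i+1)%4])/2),0.005) for _,i in e]
    d=P[1]-P[0]; print(P,(P[0]+P[1])/2,np.linalg.norm(d),np.degrees(np.arctan2(d[1],d[0])))
    if n=="top": big(f,"pics/topc.png",350,450,110,240,4.6)
    else: big(f,"pics/sidec.png",285,445,225,335,5)
E
```

```text
Traceback (most recent call last):
ValueError: max() iterable argument is empty
```

```bash

python3 - <<'E'
from workcell import bot
from h import *
for n in ("top","side"):
    f=bot.grab_frame(n); p=f['pixels']
    if n=="top": big(f,"pics/topc.png",350,450,110,240,4.6)
    else: big(f,"pics/sidec.png",285,445,225,335,5)
    hsv=cv2.cvtColor(p,cv2.COLOR_RGB2HSV)
    print(hsv[235,265] if n=="top" else hsv[215,266])
    m=cv2.inRange(hsv,(10,145,120),(30,255,255))
    w=np.zeros_like(m)
    if n=="top": w[220:250,215:320]=255
    else: w[180:250,250:285]=255
    m&=w
    c=max(cv2.findContours(m,0,2)[0],key=cv2.contourArea); r=cv2.minAreaRect(c)
    b=cv2.boxPoints(r); print(n,r,cv2.contourArea(c))
    e=sorted([(np.linalg.norm(b[i]-b[(i+1)%4]),i) for i in range(4)])[:2]
    P=[plane(f,*((b[i]+b[(i+1)%4])/2),0.005) for _,i in e]
    d=P[1]-P[0]; print(P,(P[0]+P[1])/2,np.linalg.norm(d),np.degrees(np.arctan2(d[1],d[0])))
E
```

```text
[ 21 138 181]Traceback (most recent call last):
  File "<stdin>", line 14, in <module>
ValueError: max() iterable argument is empty
```

View pics/topc.png

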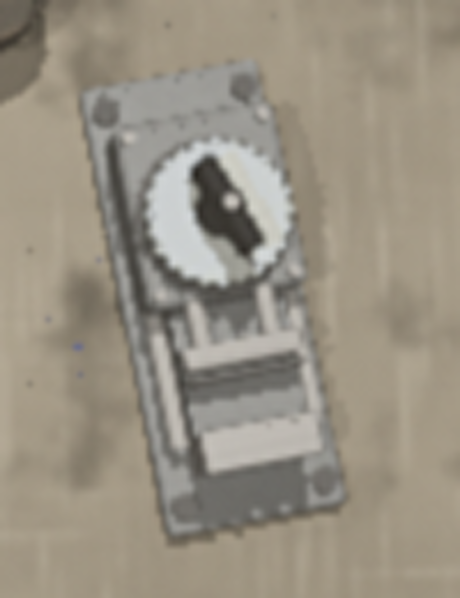

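```bash

python3 - <<'E'
from workcell import bot
from h import *
for n in ("top","side"):
    f=bot.grab_frame(n); p=f['pixels']
    if n=="side": big(f,"pics/sidec.png",285,445,225,335,5)
    hsv=cv2.cvtColor(p,cv2.COLOR_RGB2HSV)
    m=cv2.inRange(hsv,(15,115,90),(30,255,255))
    w=np.zeros_like(m)
    if n=="top": w[220:250,215:320]=255
    else: w[180:250,250:285]=255
    m&=w
    c=max(cv2.findContours(m,0,2)[0],key=cv2.contourArea); r=cv2.minAreaRect(c)
    b=cv2.boxPoints(r); print(n,r,cv2.contourArea(c))
    e=sorted([(np.linalg.norm(b[i]-b[(i+1)%4]),i) for i in range(4)])[:2]
    P=[plane(f,*((b[i]+b[(i+1)%4])/2),0.005) for _,i in e]
    d=P[1]-P[0]; print(P,(P[0]+P[1])/2,np.linalg.norm(d),np.degrees(np.arctan2(d[1],d[0])))
    if n=="top":
        t=lambda u,v,z:plane(f,350+u/4.6,110+v/4.6,z)
        C=[t(85,95,.01),t(258,62,.01),t(347,500,.01),t(168,540,.01)]
        print(np.array(C)); C=np.array(C); print("mean",C.mean(0),[np.linalg.norm(C[i]-C[i-1]) for i in range(4)])
        a=(C[0]+C[1])/2-(C[2]+C[3])/2; print("axis deg",np.degrees(np.arctan2(a[1],a[0])))
        print("ring ctr",t(220,212,.058), "bar ends",t(208,158,.085),t(252,255,.085))
        print("jaw top near edge",t(190,368,.05),t(300,350,.05),"fence top",t(200,432,.05),t(318,415,.05),t(210,473,.05),t(322,450,.05))
E
```

```text
top ((266.1703796386719, 234.25050354003906), (84.98621368408203, 5.134302139282227), 7.765166282653809) 336.0
[array([0.46760502, 0.02376867, 0.005     ]), array([ 0.4411431 , -0.14249496,  0.005     ])] [ 0.45437406 -0.05936314  0.005     ] 0.16835624439143063 -99.04314197401212
[[ 0.65814326 -0.26816227  0.01      ]
 [ 0.67163618 -0.34489337  0.01      ]
 [ 0.47837769 -0.37757702  0.01      ]
 [ 0.4627184  -0.29884955  0.01      ]]
mean [ 0.56771888 -0.32237055  0.01      ] [np.float64(0.1978195767165183), np.float64(0.07790841010258542), np.float64(0.19600270729539768), np.float64(0.0802697240634228)]
axis deg 9.260026170413326
ring ctr [ 0.59835649 -0.31718883  0.058     ] bar ends [ 0.61648367 -0.30802889  0.085     ] [ 0.57658751 -0.32469971  0.085     ]
jaw top near edge [ 0.53404188 -0.30397644  0.05      ] [ 0.54071259 -0.35053875  0.05      ] fence top [ 0.5071571  -0.30735196  0.05      ] [ 0.51327384 -0.35720233  0.05      ] [ 0.489948   -0.31101555  0.05      ] [ 0.49858291 -0.35838557  0.05      ]
side ((266.0, 214.5), (49.0, 6.0), 90.0) 226.0
[array([0.46642939, 0.03038782, 0.005     ]), array([ 0.44165177, -0.147987  ,  0.005     ])] [ 0.45404058 -0.05879959  0.005     ] 0.18008750050212688 -97.90821599191553
```

View pics/sidec.png

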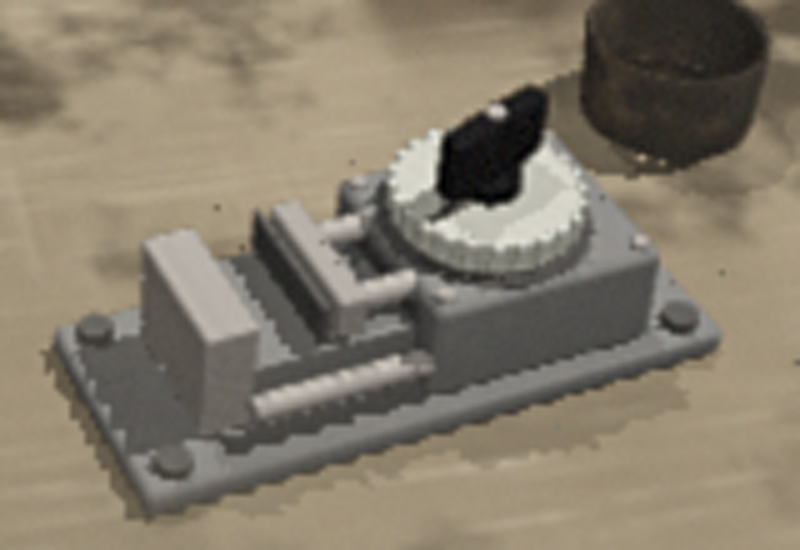

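```bash
cat >> h.py <<'E'
def rows(bot,*T):
    s=bot.observe(); Rm=R.from_euler('xyz',s['tool_rot']); p=np.array(s['position'])
    print("t",round(s['clock'],2),"p",p.round(4),"rpy",np.degrees(s['tool_rot']).round(2),"q7",s['qpos'][6].round(3),"F",s['force'].round(1),"M",s['moment'].round(3),"w",round(s['grip_width'],4))
    for x,y,z,yaw in T:
        d=Rm.inv().apply(np.array([x,y,z])-p)*100
        rv=np.degrees((Rm.inv()*R.from_euler('xyz',[np.pi,0,np.radians(yaw)])).as_rotvec())
        print("xyz cm",d.round(2),"w deg",rv.round(2))
E
python3 - <<'E'
from workcell import bot
from h import *
rows(bot,(.45,-.3,.2,-40),(.46,-.01,.13,-9))
f=bot.grab_frame("top")
print("mug",plane(f,248,160,.09),"tin",plane(f,345,105,.04),"vice",plane(f,475,260,.05))
E
```

```text
t 0.35 p [ 0.1368 -0.6098  0.2312] rpy [ 1.800e+02  1.000e-02 -7.735e+01] q7 -0.113 F [-0.5  0.7  0.4] M [-0.046  0.023 -0.001] w 0.0855
xyz cm [-23.37 -37.34   3.12] w deg [-0.000e+00  1.000e-02 -3.735e+01]
xyz cm [-51.44 -44.66  10.13] w deg [-1.000e-02  1.000e-02 -6.835e+01]
mug [ 0.59107767 -0.03485176  0.09      ] tin [ 0.70359802 -0.21963235  0.04      ] vice [ 0.39628128 -0.46115277  0.05      ]
```

Call:
jog_arm:
  increments:
    - {"x":-5,"y":-8,"z":0.7,"wz":-9,"claw":45}
    - {"x":-9,"y":-14,"z":1.4,"wz":-18,"claw":45}
    - {"x":-13,"y":-20,"z":2,"wz":-25,"claw":45}
    - {"x":-17,"y":-26,"z":2.5,"wz":-32,"claw":45}
    - {"x":-21,"y":-32,"z":3,"wz":-37,"claw":45}
    - {"x":-26,"y":-37.5,"z":3,"wz":-42,"claw":45}
    - {"x":-32,"y":-39,"z":4.5,"wz":-49,"claw":45}
    - {"x":-38,"y":-40.5,"z":6,"wz":-55,"claw":45}
    - {"x":-44,"y":-42.5,"z":8,"wz":-62,"claw":45}
    - {"x":-51.5,"y":-44.5,"z":10,"wz":-68.3,"claw":45}

```text
schema error: expected keys wx, wy, wz, x, y, z, claw
```

Call:
jog_arm:
  increments:
    - {"x":0}
    - {"x":0}

```text
schema error: expected keys wx, wy, wz, x, y, z, claw
```

```bash

python3 - <<'E'
from workcell import bot
from h import *
rows(bot,(.462,-.010,.13,-9))
f=bot.grab_frame("wrist"); cv2.imwrite("pics/w1.png",f['pixels'][:,:,::-1])
rod=np.array([.4542,-.0591,.005]);d=np.array([.157,.988,0])
print([np.round(proj(f,rod+d*k),0) for k in(-.085,0,.05,.085)])
E
```

```text
t 0.4 p [ 0.1368 -0.6098  0.2312] rpy [ 1.800e+02  1.000e-02 -7.735e+01] q7 -0.113 F [-0.5 -0.3  0.2] M [-0.029  0.002 -0.033] w 0.0859
xyz cm [-51.4  -44.86  10.13] w deg [-0.000e+00  1.000e-02 -6.835e+01]
[array([-144., -302.]), array([-259., -357.]), array([-330., -391.]), array([-382., -416.])]
```

View pics/w1.png

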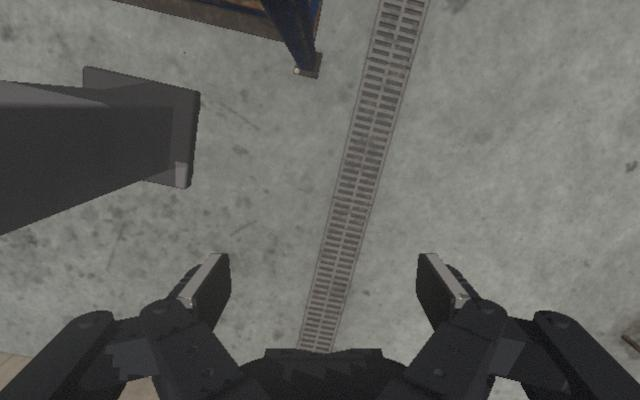

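All seven keys are required in each row.

Call:
jog_arm:
  increments:
    - {"x":-5,"y":-8,"z":0.7,"wx":0,"wy":0,"wz":-9,"claw":45}
    - {"x":-9,"y":-14,"z":1.4,"wx":0,"wy":0,"wz":-18,"claw":45}
    - {"x":-13,"y":-20,"z":2,"wx":0,"wy":0,"wz":-25,"claw":45}
    - {"x":-17,"y":-26,"z":2.5,"wx":0,"wy":0,"wz":-32,"claw":45}
    - {"x":-21,"y":-32,"z":3,"wx":0,"wy":0,"wz":-37,"claw":45}
    - {"x":-26,"y":-37.5,"z":3,"wx":0,"wy":0,"wz":-42,"claw":45}
    - {"x":-32,"y":-39,"z":4.5,"wx":0,"wy":0,"wz":-49,"claw":45}
    - {"x":-38,"y":-40.5,"z":6,"wx":0,"wy":0,"wz":-55,"claw":45}
    - {"x":-44,"y":-42.5,"z":8,"wx":0,"wy":0,"wz":-62,"claw":45}
    - {"x":-51.5,"y":-44.5,"z":10,"wx":0,"wy":0,"wz":-68.3,"claw":45}

```text
clock: 1.7
position: [0.4491, -0.0994, 0.1544]
tool_rot: [-3.141, -0.001, -0.154]
force: [1.6, -0.5, 0.1]
grip_width: 0.0382
```

Call:
jog_arm:
  increments:
    - {"x":0,"y":0,"z":0,"wx":0,"wy":0,"wz":0,"claw":45}

```text
clock: 1.82
position: [0.4492, -0.0952, 0.1538]
tool_rot: [-3.14, -0.0, -0.147]
force: [0.1, -1.4, -0.2]
grip_width: 0.0386
```

```bash

python3 - <<'E'
from workcell import bot
from h import *
rows(bot,(.462,-.010,.13,-9))
f=bot.grab_frame("wrist"); cv2.imwrite("pics/w1.png",f['pixels'][:,:,::-1])
rod=np.array([.4542,-.0591,.005]);d=np.array([.157,.988,0])
print([np.round(proj(f,rod+d*k),0) for k in(-.085,0,.05,.085)])
E
```

```text
t 1.82 p [ 0.4492 -0.0952  0.1538] rpy [-1.7991e+02 -1.0000e-02 -8.3900e+00] q7 -0.335 F [ 0.1 -1.4 -0.2] M [-0.055 -0.008 -0.076] w 0.0386
xyz cm [ 0.02 -8.61  2.4 ] w deg [-0.09 -0.01  0.61]
[array([322., 234.]), array([323., 148.]), array([323.,  91.]), array([324.,  47.])]
```

View pics/w1.png

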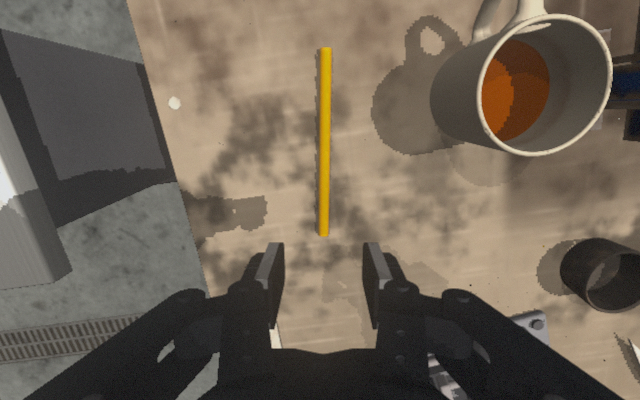

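The wrist view shows the rod from (326,48) to (324,236), right where I predicted. The mug is off to the right, clear of the path.

Call:
jog_arm:
  increments:
    - {"x":0,"y":-5,"z":2,"wx":0,"wy":0,"wz":0.6,"claw":45}
    - {"x":0,"y":-8.6,"z":5,"wx":0,"wy":0,"wz":0.6,"claw":45}
    - {"x":0,"y":-8.6,"z":9,"wx":0,"wy":0,"wz":0.6,"claw":45}
    - {"x":0,"y":-8.6,"z":12,"wx":0,"wy":0,"wz":0.6,"claw":45}
    - {"x":0,"y":-8.6,"z":13.5,"wx":0,"wy":0,"wz":0.6,"claw":45}
    - {"x":0,"y":-8.6,"z":13.5,"wx":0,"wy":0,"wz":0.6,"claw":45}

```text
clock: 2.62
position: [0.4621, -0.013, 0.019]
tool_rot: [-3.141, 0.0, -0.162]
force: [0.5, 1.0, 0.0]
grip_width: 0.0386
```

```bash

python3 - <<'E'
from workcell import bot
from h import *
rows(bot,(.462,-.010,.003,-9.3))
f=bot.grab_frame("wrist"); cv2.imwrite("pics/w2.png",f['pixels'][:,:,::-1])
E
```

```text
t 2.62 p [ 0.4621 -0.013   0.019 ] rpy [-1.7999e+02  1.0000e-02 -9.2800e+00] q7 -0.722 F [0.5 1.  0. ] M [ 0.003 -0.02  -0.018] w 0.0386
xyz cm [-0.06 -0.29  1.6 ] w deg [-0.01  0.01  0.02]
```

View pics/w2.png

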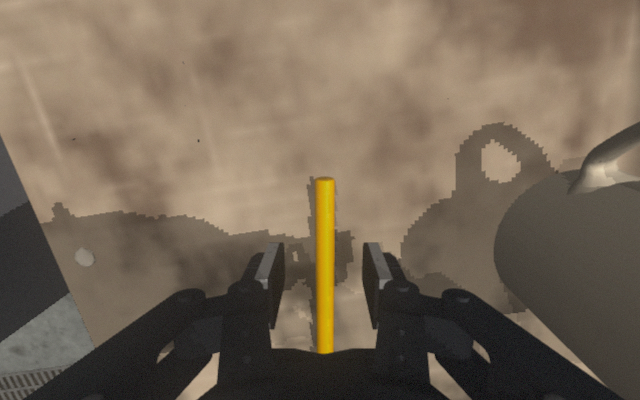

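The rod is centred between the pads. I'll go down and close.

Call:
jog_arm:
  increments:
    - {"x":0,"y":-0.2,"z":1,"wx":0,"wy":0,"wz":0,"claw":45}
    - {"x":0,"y":-0.2,"z":1.6,"wx":0,"wy":0,"wz":0,"claw":45}
    - {"x":0,"y":-0.2,"z":1.6,"wx":0,"wy":0,"wz":0,"claw":45}
    - {"x":0,"y":-0.2,"z":1.6,"wx":0,"wy":0,"wz":0,"claw":0}
    - {"x":0,"y":-0.2,"z":1.6,"wx":0,"wy":0,"wz":0,"claw":0}
    - {"x":0,"y":-0.2,"z":1.6,"wx":0,"wy":0,"wz":0,"claw":0}
    - {"x":0,"y":-0.2,"z":1.6,"wx":0,"wy":0,"wz":0,"claw":0}
    - {"x":0,"y":-0.2,"z":1.6,"wx":0,"wy":0,"wz":0,"claw":0}
  squeeze: 30

```text
clock: 3.68
position: [0.463, -0.0109, 0.004]
tool_rot: [-3.141, -0.001, -0.162]
force: [-1.7, 0.9, 7.5]
grip_width: 0.0092
```

```bash

python3 - <<'E'
from workcell import bot
from h import *
rows(bot,(.462,-.010,.12,-9.3))
E
```

```text
t 3.67 p [ 0.463  -0.0109  0.004 ] rpy [-1.7998e+02 -8.0000e-02 -9.2700e+00] q7 -0.745 F [-1.7  0.9  7.5] M [-0.012  0.289  0.063] w 0.0092
xyz cm [ -0.09  -0.08 -11.6 ] w deg [-0.02 -0.08  0.03]
```

Call:
jog_arm:
  increments:
    - {"x":0,"y":0,"z":-2,"wx":0,"wy":0,"wz":0,"claw":0}
    - {"x":0,"y":0,"z":-5,"wx":0,"wy":0,"wz":0,"claw":0}
    - {"x":0,"y":0,"z":-9,"wx":0,"wy":0,"wz":0,"claw":0}
    - {"x":0,"y":0,"z":-12,"wx":0,"wy":0,"wz":0,"claw":0}
    - {"x":0,"y":0,"z":-12,"wx":0,"wy":0,"wz":0,"claw":0}

```text
clock: 4.3
position: [0.4638, -0.0111, 0.1257]
tool_rot: [-3.141, -0.005, -0.162]
force: [-0.5, 0.2, -1.4]
grip_width: 0.0091
```

```bash

python3 - <<'E'
from workcell import bot
from h import *
f=bot.grab_frame("side")
t=lambda u,v,z:plane(f,285+u/5,225+v/5,z)
n={'foot nearleft(-x,-y)':(148,512,.01),'foot -x+y':(57,330,.01),'foot +x-y':(720,337,.01),'fence in +y':(190,232,.05),'fence in -y':(257,335,.05),'fence out +y':(143,243,.05),'fence out -y':(203,345,.05),'plate top +y':(257,210,.05),'plate -y':(325,335,.05),'jaw top+y':(272,208,.05),'jaw -y':(340,305,.05)}
for k,(u,v,z) in n.items(): print(k,t(u,v,z).round(4))
# ring ellipse
print("ring l/r at z.052",t(382,205,.052).round(4),t(593,200,.052).round(4))
print("white dot",t(497,110,.087).round(4), "bar top ends",t(450,130,.087).round(4),t(537,90,.087).round(4))
ft=bot.grab_frame("top"); tt=lambda u,v,z:plane(ft,350+u/4.6,110+v/4.6,z)
print("top plate",tt(190,383,.05),tt(300,368,.05),"dot",tt(231,202,.087))
rows(bot,(.5125,-.282,.13,9.5))
cv2.imwrite("pics/t2.png",ft['pixels'][:,:,::-1]);cv2.imwrite("pics/s2.png",f['pixels'][:,:,::-1])
E
```

```text
foot nearleft(-x,-y) [ 0.4793 -0.3832  0.01  ]
foot -x+y [ 0.4683 -0.3023  0.01  ]
foot +x-y [ 0.6732 -0.3464  0.01  ]
fence in +y [ 0.5079 -0.3108  0.05  ]
fence in -y [ 0.516  -0.3598  0.05  ]
fence out +y [ 0.4926 -0.3131  0.05  ]
fence out -y [ 0.4996 -0.3608  0.05  ]
plate top +y [ 0.5308 -0.3045  0.05  ]
plate -y [ 0.5354 -0.3636  0.05  ]
jaw top+y [ 0.5357 -0.3044  0.05  ]
jaw -y [ 0.5435 -0.3519  0.05  ]
ring l/r at z.052 [ 0.5689 -0.312   0.052 ] [ 0.6347 -0.3223  0.052 ]
white dot [ 0.6016 -0.3161  0.087 ] bar top ends [ 0.5841 -0.323   0.087 ] [ 0.6173 -0.3087  0.087 ]
top plate [ 0.52775225 -0.30378385  0.05      ] [ 0.53314644 -0.35028412  0.05      ] dot [ 0.59803935 -0.31646121  0.087     ]
t 4.4 p [ 0.4627 -0.0111  0.1237] rpy [-1.7998e+02 -9.0000e-02 -9.2900e+00] q7 -0.592 F [-0.9 -0.1 -1.1] M [0.046 0.015 0.001] w 0.009
xyz cm [ 9.29 25.93 -0.62] w deg [ -0.    -0.09 -18.79]
```

View pics/s2.png

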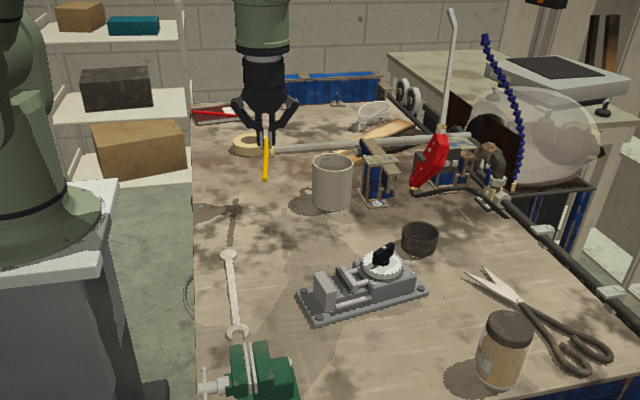

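Call:
jog_arm:
  increments:
    - {"x":1.5,"y":4,"z":-0.6,"wx":0,"wy":0,"wz":-3,"claw":0}
    - {"x":3,"y":8.5,"z":-0.6,"wx":0,"wy":0,"wz":-6,"claw":0}
    - {"x":4.6,"y":13,"z":-0.6,"wx":0,"wy":0,"wz":-10,"claw":0}
    - {"x":6.5,"y":18,"z":-0.6,"wx":0,"wy":0,"wz":-14,"claw":0}
    - {"x":8,"y":22.5,"z":-0.6,"wx":0,"wy":0,"wz":-17,"claw":0}
    - {"x":9.4,"y":25.8,"z":-0.6,"wx":0,"wy":0,"wz":-18.3,"claw":0}
    - {"x":9.4,"y":25.8,"z":0.4,"wx":0,"wy":0,"wz":-18.3,"claw":0}
    - {"x":9.4,"y":25.8,"z":1.9,"wx":0,"wy":0,"wz":-18.3,"claw":0}
    - {"x":9.4,"y":25.8,"z":1.9,"wx":0,"wy":0,"wz":-18.3,"claw":0}

```text
clock: 5.52
position: [0.513, -0.2793, 0.103]
tool_rot: [-3.14, 0.001, 0.159]
force: [-0.2, 0.3, -0.5]
grip_width: 0.0091
```

```bash

python3 - <<'E'
from workcell import bot
from h import *
rows(bot,(.5133,-.281,.064,9))
f=bot.grab_frame("side"); big(f,"pics/s3.png",270,430,160,290,4.6)
f=bot.grab_frame("top"); big(f,"pics/t3.png",330,450,110,240,4.6)
E
```

```text
t 5.53 p [ 0.513  -0.2793  0.103 ] rpy [-1.799e+02  5.000e-02  9.110e+00] q7 0.198 F [-0.2  0.3 -0.5] M [0.07  0.034 0.022] w 0.0091
xyz cm [0.   0.18 3.9 ] w deg [-0.1   0.05  0.11]
```

View pics/s3.png

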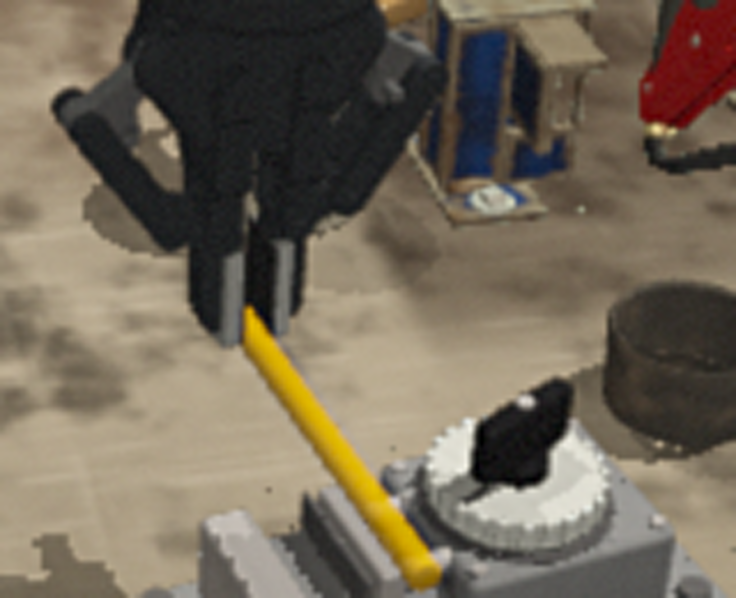

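View pics/t3.png

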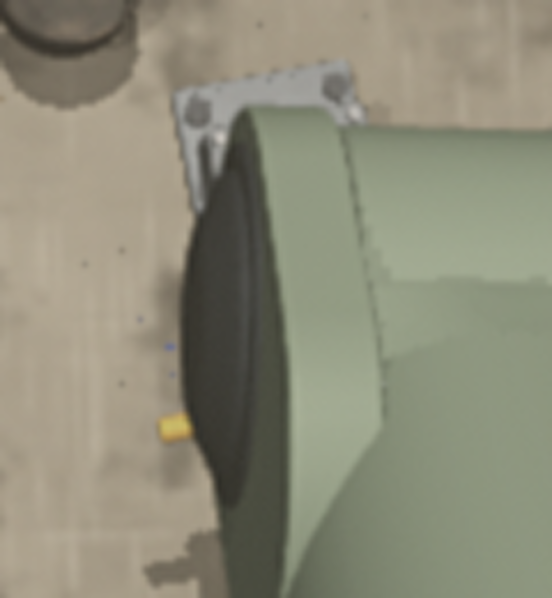

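```bash

python3 - <<'E'
from workcell import bot
from h import *
f=bot.grab_frame("side");ft=bot.grab_frame("top")
s=bot.observe();p=np.array(s['position'])+[0,0,.001]; yd=np.array([-.158,.987,0])
print("far pred",proj(f,p-yd*.1338),"meas",270+425/4.6,160+578/4.6)
print("mid pred",proj(f,p-yd*.049))
print("near end top pred",proj(ft,p+yd*.036),"meas",330+160/4.6,110+428/4.6)
for dz in(-.01,-.02): print(proj(f,p-yd*.1338+[0,0,dz]))
E
```

```text
far pred (np.float64(363.1194109566649), np.float64(284.34210089430303)) meas 362.3913043478261 285.6521739130435
mid pred (np.float64(336.60683751595565), np.float64(247.7642980289848))
near end top pred (np.float64(364.3724153604613), np.float64(202.16029474822616)) meas 364.7826086956522 203.04347826086956
(np.float64(362.54298483683647), np.float64(290.16245924518284))
(np.float64(361.97570781207605), np.float64(295.8904362655671))
```

The rod is level to within about 2 mm, and its ends are where the geometry predicts. I'll go down to just above the fence top.

Call:
jog_arm:
  increments:
    - {"x":0,"y":0.2,"z":2,"wx":0,"wy":0,"wz":0,"claw":0}
    - {"x":0,"y":0.2,"z":4,"wx":0,"wy":0,"wz":0,"claw":0}
    - {"x":0,"y":0.2,"z":4.7,"wx":0,"wy":0,"wz":0,"claw":0}
    - {"x":0,"y":0.2,"z":4.7,"wx":0,"wy":0,"wz":0,"claw":0}

```text
clock: 6.22
position: [0.5142, -0.2821, 0.0574]
tool_rot: [-3.141, -0.001, 0.158]
force: [-0.2, 0.3, -0.9]
grip_width: 0.0089
```

```bash

python3 - <<'E'
from workcell import bot
from h import *
rows(bot,(.5133,-.281,.037,9))
f=bot.grab_frame("side"); big(f,"pics/s4.png",280,430,210,320,5.3)
E
```

```text
t 6.22 p [ 0.5142 -0.2821  0.0574] rpy [-1.7998e+02 -5.0000e-02  9.0700e+00] q7 0.164 F [-0.2  0.3 -0.9] M [ 0.028 -0.001 -0.033] w 0.0089
xyz cm [-0.08 -0.13  2.04] w deg [-0.02 -0.05  0.07]
```

View pics/s4.png

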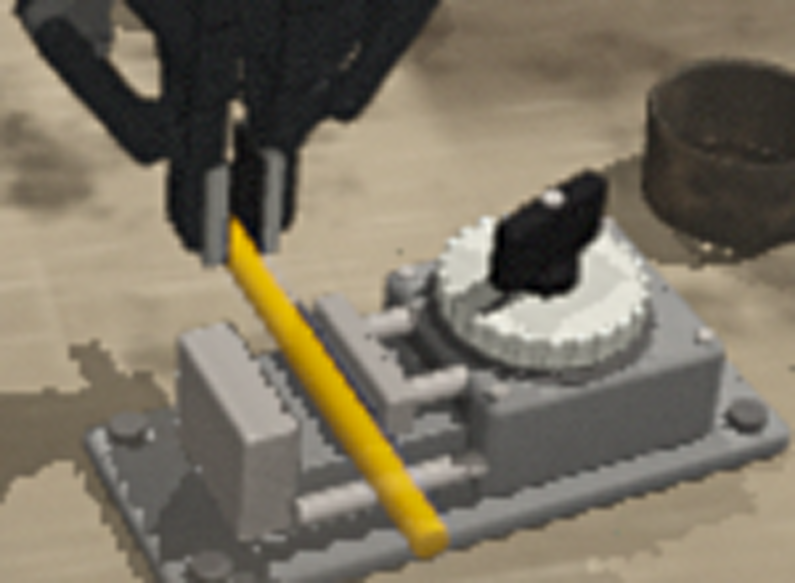

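Call:
jog_arm:
  increments:
    - {"x":-0.1,"y":-0.1,"z":0.6,"wx":0,"wy":0,"wz":0,"claw":0}
    - {"x":-0.1,"y":-0.1,"z":1.2,"wx":0,"wy":0,"wz":0,"claw":0}
    - {"x":-0.1,"y":-0.1,"z":1.6,"wx":0,"wy":0,"wz":0,"claw":0}
    - {"x":-0.1,"y":-0.1,"z":1.7,"wx":0,"wy":0,"wz":0,"claw":0}
    - {"x":-0.1,"y":-0.1,"z":1.7,"wx":0,"wy":0,"wz":0,"claw":0}

```text
clock: 6.9
position: [0.5135, -0.2815, 0.041]
tool_rot: [3.141, -0.002, 0.158]
force: [-0.5, 0.1, 0.8]
grip_width: 0.0091
```

```bash

python3 - <<'E'
from workcell import bot
from h import *
rows(bot,(.5133,-.281,.038,9))
f=bot.grab_frame("side"); big(f,"pics/s5.png",280,430,210,320,5.3)
E
```

```text
t 6.9 p [ 0.5135 -0.2815  0.041 ] rpy [ 1.7999e+02 -9.0000e-02  9.0700e+00] q7 0.149 F [-0.5  0.1  0.8] M [ 0.015 -0.013  0.077] w 0.0091
xyz cm [-0.01 -0.05  0.3 ] w deg [ 0.01 -0.09  0.07]
```

View pics/s5.png

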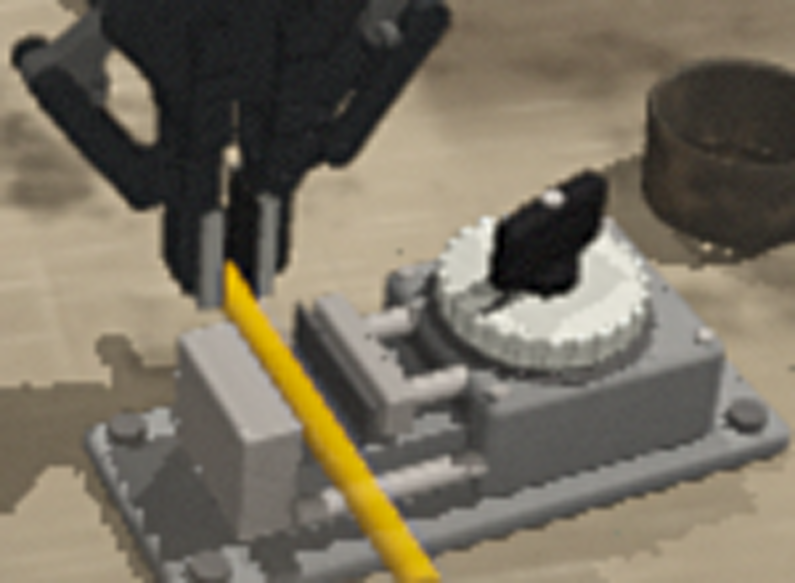

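```bash

python3 - <<'E'
from workcell import bot
from h import *
f=bot.grab_frame("side")
t=lambda u,v,z:plane(f,280+u/5.3,210+v/5.3,z)
a=t(280,350,.042);b=t(400,545,.042); print("rod pts",a,b,np.degrees(np.arctan2(*(a-b)[:2])))
ax=np.array([np.cos(np.radians(9)),np.sin(np.radians(9)),0])
for n,q in dict(rodA=a,rodB=b,fenceA=t(228,325,.05),fenceB=t(298,430,.05),plateA=t(300,300,.05),plateB=t(375,430,.05),tcp=bot.observe()['position']).items(): print(n,q.round(4),round(float(ax@q)*1000,1))
E
```

```text
rod pts [ 0.52270149 -0.31512076  0.042     ] [ 0.53378077 -0.3979784   0.042     ] -7.616108702798848
rodA [ 0.5227 -0.3151  0.042 ] 467.0
rodB [ 0.5338 -0.398   0.042 ] 465.0
fenceA [ 0.508  -0.3106  0.05  ] 453.1
fenceB [ 0.5162 -0.3579  0.05  ] 453.9
plateA [ 0.5314 -0.3036  0.05  ] 477.4
plateB [ 0.537  -0.3621  0.05  ] 473.8
tcp [ 0.5135 -0.2815  0.0411] 463.1
```

Along the clamp axis the rod is about 12 mm from the fence and 10 mm from the jaw plate, so it's centred in the gap. I'll lower it to contact.

Call:
jog_arm:
  increments:
    - {"x":0,"y":0,"z":0.2,"wx":0,"wy":0,"wz":0,"claw":0}
    - {"x":0,"y":0,"z":0.35,"wx":0,"wy":0,"wz":0,"claw":0}
    - {"x":0,"y":0,"z":0.35,"wx":0,"wy":0,"wz":0,"claw":0}

```text
clock: 7.38
position: [0.5136, -0.2815, 0.0377]
tool_rot: [3.141, -0.002, 0.158]
force: [-0.9, 0.5, 4.0]
grip_width: 0.009
```

```bash

python3 - <<'E'
from workcell import bot
from h import *
rows(bot)
E
```

```text
t 7.38 p [ 0.5136 -0.2815  0.0377] rpy [ 1.7998e+02 -1.1000e-01  9.0600e+00] q7 0.146 F [-0.9  0.5  4. ] M [ 0.129  0.183 -0.002] w 0.009
```

There's light contact of 4 N, so the rod is seated. I'll release and go up.

Call:
jog_arm:
  increments:
    - {"x":0,"y":0,"z":0,"wx":0,"wy":0,"wz":0,"claw":15}
    - {"x":0,"y":0,"z":0,"wx":0,"wy":0,"wz":0,"claw":30}
    - {"x":0,"y":0,"z":0,"wx":0,"wy":0,"wz":0,"claw":45}
    - {"x":0,"y":0,"z":0,"wx":0,"wy":0,"wz":0,"claw":45}
    - {"x":0,"y":0,"z":-1.5,"wx":0,"wy":0,"wz":0,"claw":45}
    - {"x":0,"y":0,"z":-5,"wx":0,"wy":0,"wz":0,"claw":45}
    - {"x":0,"y":0,"z":-10,"wx":0,"wy":0,"wz":0,"claw":45}
    - {"x":0,"y":0,"z":-14,"wx":0,"wy":0,"wz":0,"claw":45}
    - {"x":0,"y":0,"z":-14,"wx":0,"wy":0,"wz":0,"claw":45}

```text
clock: 8.5
position: [0.5146, -0.2821, 0.1816]
tool_rot: [3.138, -0.006, 0.158]
force: [0.9, -0.2, -1.8]
grip_width: 0.0389
```

```bash

python3 - <<'E'
from workcell import bot
from h import *
rows(bot,(.599,-.3167,.15,-67.3),(.599,-.3167,.15,112.7))
f=bot.grab_frame("side"); big(f,"pics/s6.png",280,430,210,320,5.3)
f=bot.grab_frame("wrist"); cv2.imwrite("pics/w6.png",f['pixels'][:,:,::-1])
E
```

```text
t 8.5 p [ 0.5146 -0.2821  0.1816] rpy [179.78  -0.35   9.05] q7 0.256 F [ 0.9 -0.2 -1.8] M [ 0.032 -0.029 -0.012] w 0.0389
xyz cm [7.77 4.74 3.23] w deg [-5.000e-02 -4.400e-01  7.635e+01]
xyz cm [7.77 4.74 3.23] w deg [ 4.7000e-01 -5.0000e-02 -1.0365e+02]
```

View pics/s6.png

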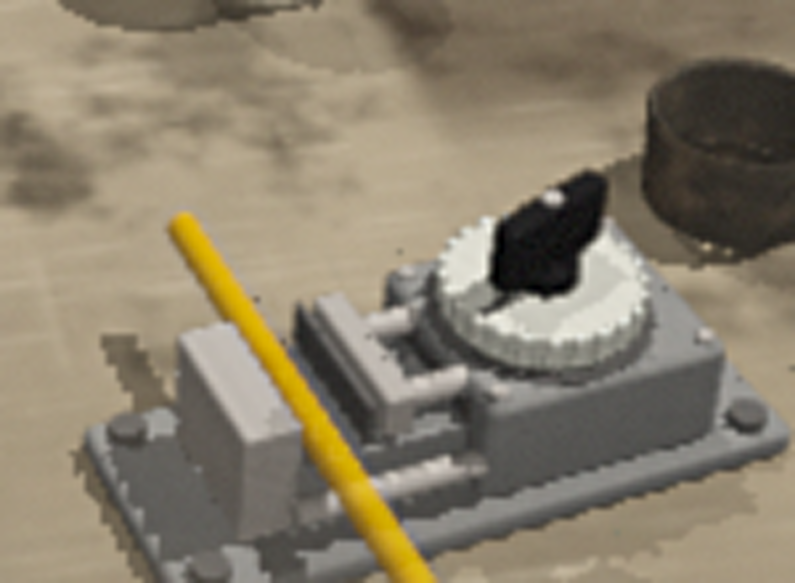

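View pics/w6.png

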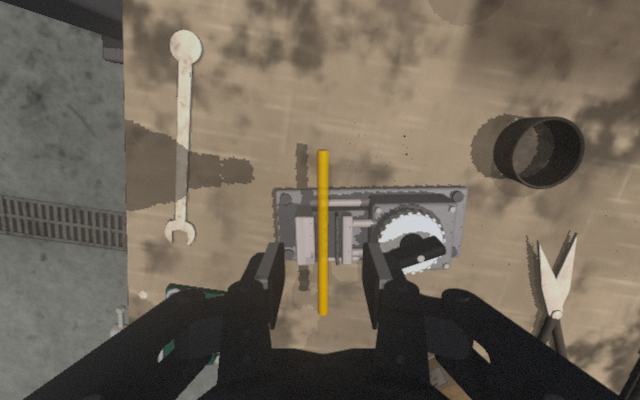

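```bash

python3 - <<'E'
from workcell import bot
from h import *
f=bot.grab_frame("wrist"); big(f,"pics/w6c.png",270,470,140,320,4)
a=plane(f,322,150.5,.039);b=plane(f,323,315,.039);c=(a+b)/2
print("rod",a,b,c,np.linalg.norm(a-b),np.degrees(np.arctan2((a-b)[1],(a-b)[0])))
print("dot",plane(f,421,258,.086))
for z in (.058,.06): print(plane(f,411,240,z))
E
```

```text
rod [ 0.50702646 -0.24672286  0.039     ] [ 0.53484838 -0.41580595  0.039     ] [ 0.52093742 -0.3312644   0.039     ] 0.17135679470673565 99.3440541805577
dot [ 0.60037065 -0.3149747   0.086     ]
[ 0.59882411 -0.31133288  0.058     ]
[ 0.59808308 -0.31056707  0.06      ]
```

View pics/w6c.png

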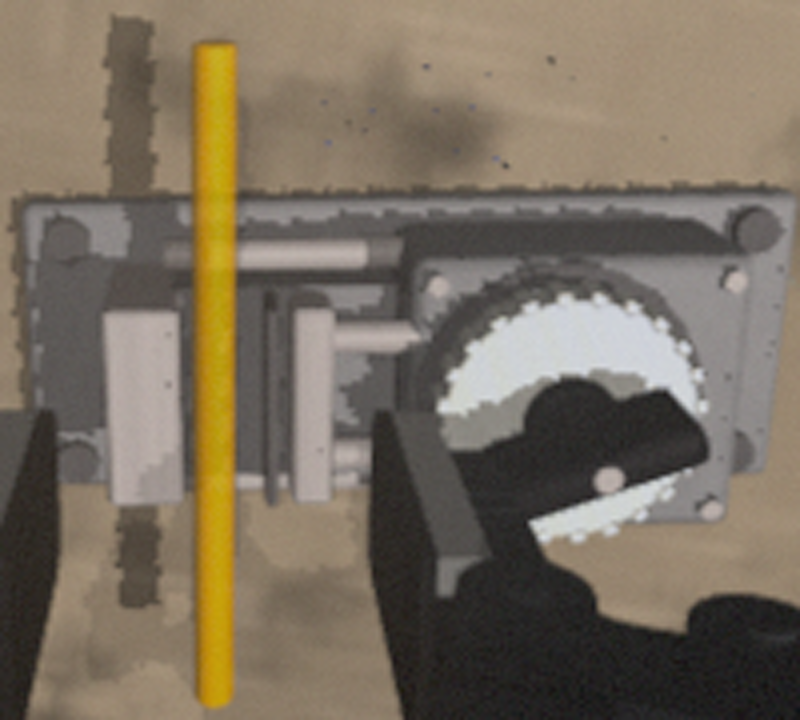

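```bash

python3 - <<'E'
from workcell import bot
from h import *
f=bot.grab_frame("wrist")
t=lambda u,v,z:plane(f,270+u/4,140+v/4,z)
a=t(530,520,.086);b=t(705,460,.086);print(a,b,np.degrees(np.arctan2(*(b-a)[1::-1])))
a=t(560,425,.086);b=t(665,393,.086);print(a,b,np.degrees(np.arctan2(*(b-a)[1::-1])))
print("dot",t(610,480,.086))
E
```

```text
[ 0.58712502 -0.32742244  0.086     ] [ 0.61938164 -0.30847442  0.086     ] 30.430612280292767
[ 0.58824503 -0.3055138   0.086     ] [ 0.60747889 -0.29537206  0.086     ] 27.80203178309196
dot [ 0.60128523 -0.31590768  0.086     ]
```

Call:
jog_arm:
  increments:
    - {"x":2,"y":1,"z":0,"wx":0,"wy":0,"wz":10,"claw":60}
    - {"x":4,"y":2,"z":0,"wx":0,"wy":0,"wz":20,"claw":60}
    - {"x":6,"y":3.5,"z":1,"wx":0,"wy":0,"wz":30,"claw":60}
    - {"x":7.9,"y":4.7,"z":2,"wx":0,"wy":0,"wz":40,"claw":60}
    - {"x":7.9,"y":4.7,"z":3,"wx":0,"wy":0,"wz":50,"claw":60}
    - {"x":7.9,"y":4.7,"z":4,"wx":0,"wy":0,"wz":60,"claw":60}
    - {"x":7.9,"y":4.7,"z":4,"wx":0,"wy":0,"wz":70,"claw":60}
    - {"x":7.9,"y":4.7,"z":4,"wx":0,"wy":0,"wz":74,"claw":60}
    - {"x":7.9,"y":4.7,"z":4,"wx":0,"wy":0,"wz":74,"claw":60}

```text
clock: 9.82
position: [0.598, -0.3149, 0.1363]
tool_rot: [3.141, 0.001, -1.132]
force: [0.3, -0.7, 0.2]
grip_width: 0.0513
```

```bash

python3 - <<'E'
from workcell import bot
from h import *
rows(bot,(.600,-.3163,.10,-65))
f=bot.grab_frame("wrist"); cv2.imwrite("pics/w7.png",f['pixels'][:,:,::-1])
print(proj(f,[.6,-.3163,.086]))
E
```

```text
t 9.82 p [ 0.598  -0.3149  0.1363] rpy [ 1.7999e+02  6.0000e-02 -6.4880e+01] q7 -0.851 F [ 0.3 -0.7  0.2] M [ 0.089  0.01  -0.002] w 0.0513
xyz cm [ 0.22 -0.12  3.63] w deg [0.01 0.06 0.12]
(np.float64(326.6432434754814), np.float64(221.0198017786093))
```

View pics/w7.png

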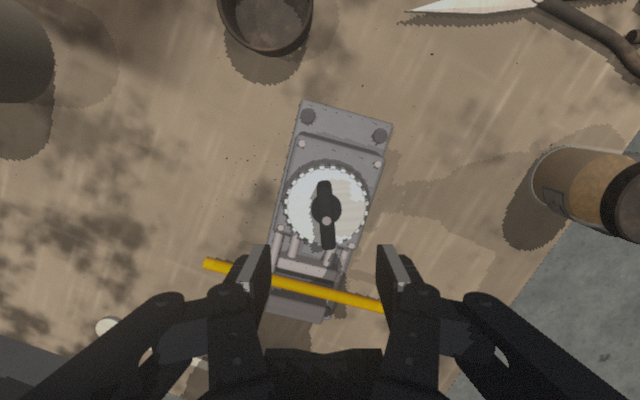

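```bash

python3 - <<'E'
from workcell import bot
from h import *
f=bot.grab_frame("wrist"); big(f,"pics/w7c.png",275,385,150,260,5)
p=f['pixels'].astype(int); m=((p.max(2)<60)*255).astype(np.uint8)
w=np.zeros_like(m); w[172:256,285:372]=255; m&=w
c=max(cv2.findContours(m,0,2)[0],key=cv2.contourArea); print(cv2.minAreaRect(c),cv2.contourArea(c))
E
```

```text
((326.5540771484375, 214.8243408203125), (67.23918914794922, 28.112226486206055), 80.53767395019531) 1107.0
```

View pics/w7c.png

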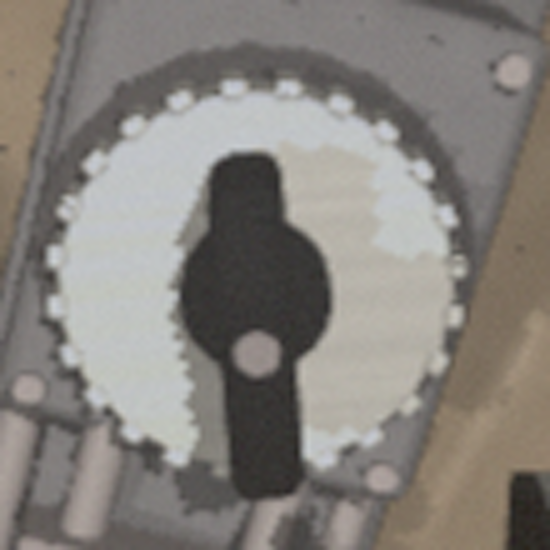

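```bash

python3 - <<'E'
from workcell import bot
from h import *
f=bot.grab_frame("wrist")
t=lambda u,v,z:plane(f,275+u/5,150+v/5,z)
a=t(245,157,.086);b=t(268,495,.086);print(a,b,np.linalg.norm(a-b),np.degrees(np.arctan2(*(a-b)[1::-1])),(a+b)/2)
d=t(256,355,.086);print("dot",d)
# ring centre via tooth ellipse extremes
l=t(48,280,.053);r=t(465,280,.053);print("ring",(l+r)/2,np.linalg.norm(l-r))
rows(bot,(d[0],d[1],.10,-65))
E
```

```text
[ 0.62320469 -0.30373197  0.086     ] [ 0.58257134 -0.32628569  0.086     ] 0.04647300437586203 29.032653656066646 [ 0.60288802 -0.31500883  0.086     ]
dot [ 0.59989606 -0.31630128  0.086     ]
ring [ 0.60004641 -0.31665292  0.053     ] 0.06279294541053311
t 9.97 p [ 0.5982 -0.3152  0.1368] rpy [-1.7997e+02  3.0000e-02 -6.4830e+01] q7 -0.85 F [0.  0.8 0.1] M [ 0.018  0.021 -0.033] w 0.0511
xyz cm [ 0.18 -0.11  3.68] w deg [-0.03  0.03  0.17]
```

The view shows the bar at about 29° in world, with its axis at (0.600, -0.316). I'll come down over it, tips 8 mm above the ring.

Call:
jog_arm:
  increments:
    - {"x":0.2,"y":-0.1,"z":1.5,"wx":0,"wy":0,"wz":-2.8,"claw":50}
    - {"x":0.2,"y":-0.1,"z":3.5,"wx":0,"wy":0,"wz":-2.8,"claw":50}
    - {"x":0.2,"y":-0.1,"z":5.5,"wx":0,"wy":0,"wz":-2.8,"claw":50}
    - {"x":0.2,"y":-0.1,"z":6.7,"wx":0,"wy":0,"wz":-2.8,"claw":50}
    - {"x":0.2,"y":-0.1,"z":6.7,"wx":0,"wy":0,"wz":-2.8,"claw":50}
    - {"x":0.2,"y":-0.1,"z":6.7,"wx":0,"wy":0,"wz":-2.8,"claw":50}

```text
clock: 10.72
position: [0.6003, -0.3166, 0.0704]
tool_rot: [-3.141, -0.0, -1.083]
force: [0.5, 0.4, 0.1]
grip_width: 0.043
```

```bash

python3 - <<'E'
from workcell import bot
from h import *
rows(bot,(.600,-.3164,.066,-62))
f=bot.grab_frame("wrist"); big(f,"pics/w8.png",200,450,130,330,3)
f=bot.grab_frame("side"); big(f,"pics/s8.png",280,430,190,320,4.5)
E
```

```text
t 10.72 p [ 0.6003 -0.3166  0.0704] rpy [-1.7994e+02 -1.0000e-02 -6.2040e+01] q7 -0.824 F [0.5 0.4 0.1] M [-0.005 -0.095 -0.018] w 0.043
xyz cm [-0.03  0.02  0.44] w deg [-0.06 -0.01 -0.04]
```

View pics/w8.png

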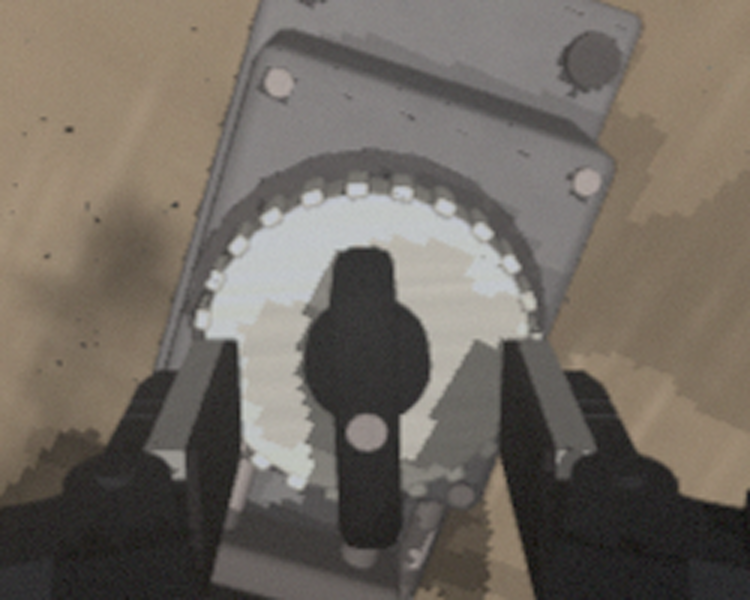

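View pics/s8.png

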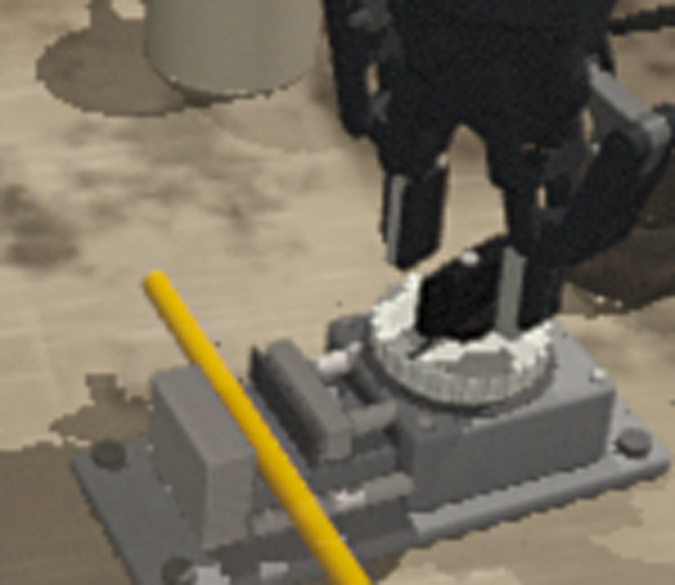

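Call:
jog_arm:
  increments:
    - {"x":0,"y":0,"z":0.3,"wx":0,"wy":0,"wz":0,"claw":50}
    - {"x":0,"y":0,"z":0.3,"wx":0,"wy":0,"wz":0,"claw":20}
    - {"x":0,"y":0,"z":0.3,"wx":0,"wy":0,"wz":0,"claw":0}
    - {"x":0,"y":0,"z":0.3,"wx":0,"wy":0,"wz":0,"claw":0}
    - {"x":0,"y":0,"z":0.3,"wx":0,"wy":0,"wz":0,"claw":0}
    - {"x":0,"y":0,"z":0.3,"wx":0,"wy":0,"wz":0,"claw":0}
  squeeze: 70

```text
clock: 11.58
position: [0.6001, -0.3163, 0.0678]
tool_rot: [-3.141, 0.0, -1.082]
force: [-3.9, 2.5, 5.6]
grip_width: 0.0084
```

```bash

python3 - <<'E'
from workcell import bot
from h import *
rows(bot)
E
```

```text
t 11.57 p [ 0.6001 -0.3163  0.0678] rpy [-1.7995e+02  1.0000e-02 -6.2020e+01] q7 -0.824 F [-3.9  2.5  5.6] M [0.6   0.718 0.201] w 0.0084
```

Grip is 8.4 mm on a bar about 10 mm thick, so it's held. I'll turn clockwise (+wz) and feel the torque.

Call:
jog_arm:
  increments:
    - {"x":0,"y":0,"z":0,"wx":0,"wy":0,"wz":3,"claw":0}
    - {"x":0,"y":0,"z":0,"wx":0,"wy":0,"wz":6,"claw":0}
    - {"x":0,"y":0,"z":0,"wx":0,"wy":0,"wz":9,"claw":0}
    - {"x":0,"y":0,"z":0,"wx":0,"wy":0,"wz":12,"claw":0}

```text
clock: 12.08
position: [0.6, -0.3161, 0.0679]
tool_rot: [-3.141, 0.001, -1.293]
force: [-1.0, 1.2, 1.5]
grip_width: 0.0086
```

```bash

python3 - <<'E'
from workcell import bot
from h import *
rows(bot)
E
```

```text
t 12.07 p [ 0.6    -0.3161  0.0679] rpy [-1.7997e+02  5.0000e-02 -7.4100e+01] q7 -0.995 F [-1.   1.2  1.5] M [0.246 0.32  0.187] w 0.0086
```

Call:
jog_arm:
  increments:
    - {"x":0,"y":0,"z":0,"wx":0,"wy":0,"wz":3,"claw":0}
    - {"x":0,"y":0,"z":0,"wx":0,"wy":0,"wz":6,"claw":0}

```text
clock: 12.32
position: [0.6, -0.316, 0.0679]
tool_rot: [-3.141, 0.001, -1.399]
force: [-0.8, -0.7, 0.1]
grip_width: 0.0086
```

```bash

python3 - <<'E'
from workcell import bot
from h import *
rows(bot)
f=bot.grab_frame("side"); big(f,"pics/s9.png",280,430,190,320,4.5)
rows(bot)
E
```

```text
t 12.32 p [ 0.6    -0.316   0.0679] rpy [-1.7998e+02  5.0000e-02 -8.0180e+01] q7 -1.08 F [-0.8 -0.7  0.1] M [0.088 0.122 0.187] w 0.0086
t 12.38 p [ 0.6    -0.3159  0.0679] rpy [-1.7998e+02  5.0000e-02 -8.0330e+01] q7 -1.082 F [-0.2  0.6 -0.6] M [0.055 0.107 0.076] w 0.0084
```

View pics/s9.png

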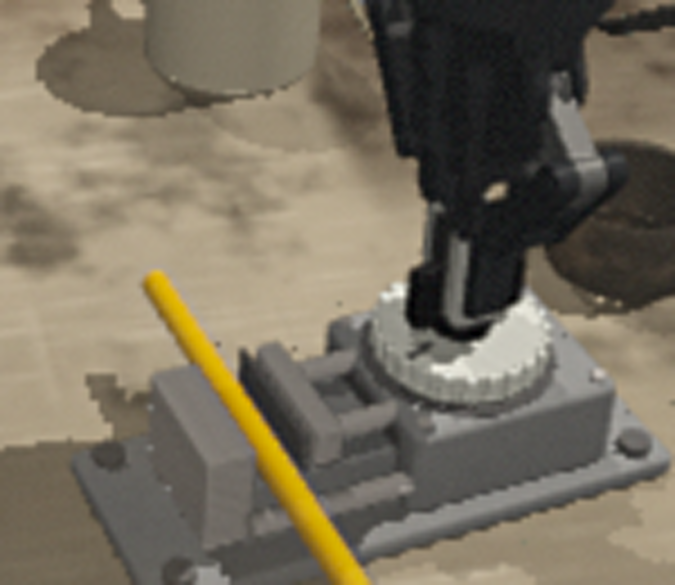

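Turning torque is 0.187 N m, and the tool has turned 18.2° with the jaw advancing. From here I'll use smaller steps, reading the moment at each one.

Call:
jog_arm:
  increments:
    - {"x":0,"y":0,"z":0,"wx":0,"wy":0,"wz":2,"claw":0}
    - {"x":0,"y":0,"z":0,"wx":0,"wy":0,"wz":4,"claw":0}

```text
clock: 12.62
position: [0.5999, -0.3159, 0.0679]
tool_rot: [-3.141, 0.001, -1.474]
force: [-0.5, 1.1, -0.7]
grip_width: 0.0086
```

```bash
python3 -c "
from workcell import bot
from h import *
rows(bot)"
```

```text
t 12.62 p [ 0.5999 -0.3159  0.0679] rpy [-1.7999e+02  6.0000e-02 -8.4430e+01] q7 -1.14 F [-0.5  1.1 -0.7] M [0.049 0.102 0.194] w 0.0086
```

Call:
jog_arm:
  increments:
    - {"x":0,"y":0,"z":0,"wx":0,"wy":0,"wz":2,"claw":0}
    - {"x":0,"y":0,"z":0,"wx":0,"wy":0,"wz":4,"claw":0}

```text
clock: 12.88
position: [0.5999, -0.3159, 0.0679]
tool_rot: [-3.141, 0.001, -1.546]
force: [-0.8, 0.9, -0.6]
grip_width: 0.0085
```

```bash
python3 -c "
from workcell import bot
from h import *
rows(bot)"
```

```text
t 12.88 p [ 0.5999 -0.3159  0.0679] rpy [-1.7999e+02  6.0000e-02 -8.8560e+01] q7 -1.197 F [-0.8  0.9 -0.6] M [0.123 0.097 0.218] w 0.0085
```

Call:
jog_arm:
  increments:
    - {"x":0,"y":0,"z":0,"wx":0,"wy":0,"wz":2,"claw":0}
    - {"x":0,"y":0,"z":0,"wx":0,"wy":0,"wz":4,"claw":0}

```text
clock: 13.12
position: [0.5999, -0.3158, 0.0679]
tool_rot: [3.142, 0.001, -1.618]
force: [-0.6, 0.8, -0.1]
grip_width: 0.0084
```

```bash
python3 -c "
from workcell import bot
from h import *
rows(bot)
f=bot.grab_frame('side'); big(f,'pics/s10.png',280,430,190,320,4.5)"
```

```text
t 13.12 p [ 0.5999 -0.3158  0.0679] rpy [ 1.800e+02  7.000e-02 -9.269e+01] q7 -1.255 F [-0.6  0.8 -0.1] M [0.146 0.151 0.222] w 0.0084
```

View pics/s10.png

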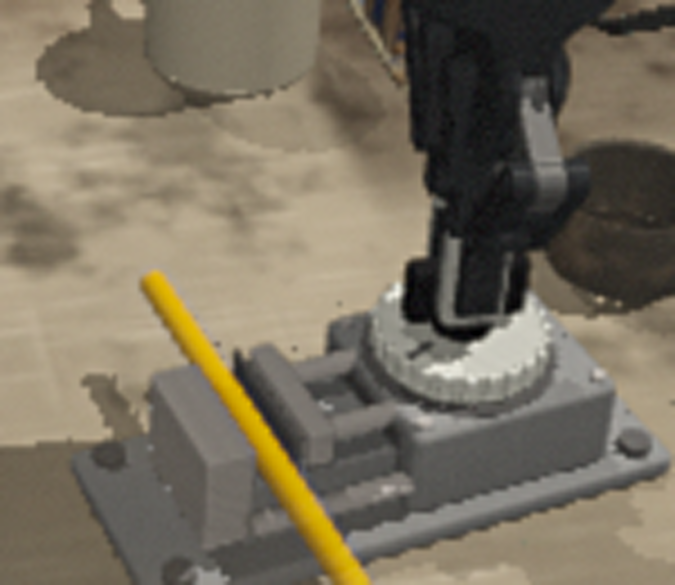

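Call:
jog_arm:
  increments:
    - {"x":0,"y":0,"z":0,"wx":0,"wy":0,"wz":2,"claw":0}
    - {"x":0,"y":0,"z":0,"wx":0,"wy":0,"wz":4,"claw":0}

```text
clock: 13.42
position: [0.6, -0.3157, 0.0679]
tool_rot: [3.142, 0.001, -1.692]
force: [0.1, 0.3, 0.6]
grip_width: 0.0082
```

```bash
python3 -c "
from workcell import bot
from h import *
rows(bot)"
```

```text
t 13.43 p [ 0.6    -0.3157  0.0679] rpy [ 1.800e+02  7.000e-02 -9.692e+01] q7 -1.314 F [0.1 0.3 0.6] M [0.271 0.154 0.213] w 0.0082
```

Call:
jog_arm:
  increments:
    - {"x":0,"y":0,"z":0,"wx":0,"wy":0,"wz":2,"claw":0}
    - {"x":0,"y":0,"z":0,"wx":0,"wy":0,"wz":4,"claw":0}

```text
clock: 13.68
position: [0.5999, -0.3156, 0.0679]
tool_rot: [3.141, 0.001, -1.764]
force: [-0.3, 1.9, -0.2]
grip_width: 0.0083
```

```bash
python3 -c "
from workcell import bot
from h import *
rows(bot)
f=bot.grab_frame('side'); big(f,'pics/s11.png',280,430,190,320,4.5)"
```

```text
t 13.68 p [ 0.5999 -0.3156  0.0679] rpy [ 1.7998e+02  7.0000e-02 -1.0106e+02] q7 -1.371 F [-0.3  1.9 -0.2] M [0.301 0.191 0.226] w 0.0083
```

View pics/s11.png

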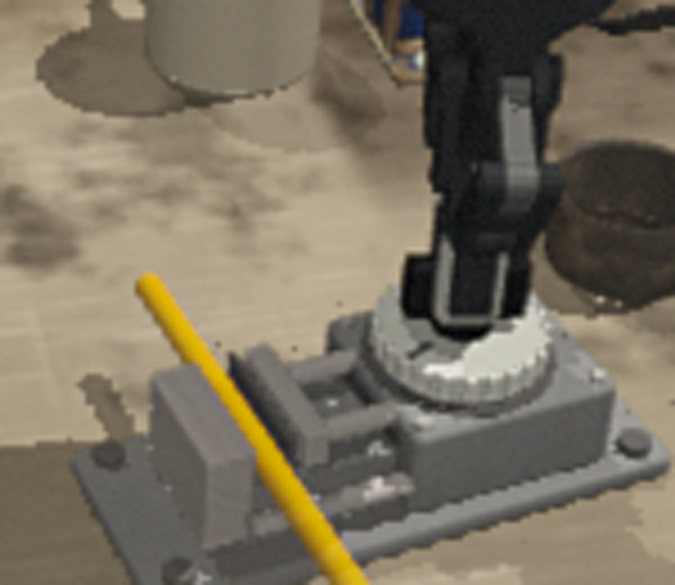

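Call:
jog_arm:
  increments:
    - {"x":0,"y":0,"z":0,"wx":0,"wy":0,"wz":1.5,"claw":0}
    - {"x":0,"y":0,"z":0,"wx":0,"wy":0,"wz":3,"claw":0}

```text
clock: 13.98
position: [0.6, -0.3156, 0.0679]
tool_rot: [3.141, 0.001, -1.82]
force: [-0.0, 1.9, 1.3]
grip_width: 0.0083
```

```bash
python3 -c "
from workcell import bot
from h import *
rows(bot)"
```

```text
t 13.97 p [ 0.6    -0.3156  0.0679] rpy [ 1.7998e+02  8.0000e-02 -1.0426e+02] q7 -1.416 F [-0.   1.9  1.3] M [0.362 0.185 0.23 ] w 0.0083
```

Call:
jog_arm:
  increments:
    - {"x":0,"y":0,"z":0,"wx":0,"wy":0,"wz":1.5,"claw":0}
    - {"x":0,"y":0,"z":0,"wx":0,"wy":0,"wz":3,"claw":0}

```text
clock: 14.22
position: [0.6, -0.3155, 0.0679]
tool_rot: [3.141, 0.001, -1.874]
force: [-0.8, 1.6, 0.3]
grip_width: 0.0079
```

```bash
python3 -c "
from workcell import bot
from h import *
rows(bot)
f=bot.grab_frame('side'); big(f,'pics/s12.png',280,430,190,320,4.5)"
```

```text
t 14.22 p [ 0.6    -0.3155  0.0679] rpy [ 1.7998e+02  8.0000e-02 -1.0735e+02] q7 -1.459 F [-0.8  1.6  0.3] M [0.296 0.145 0.225] w 0.0079
```

View pics/s12.png

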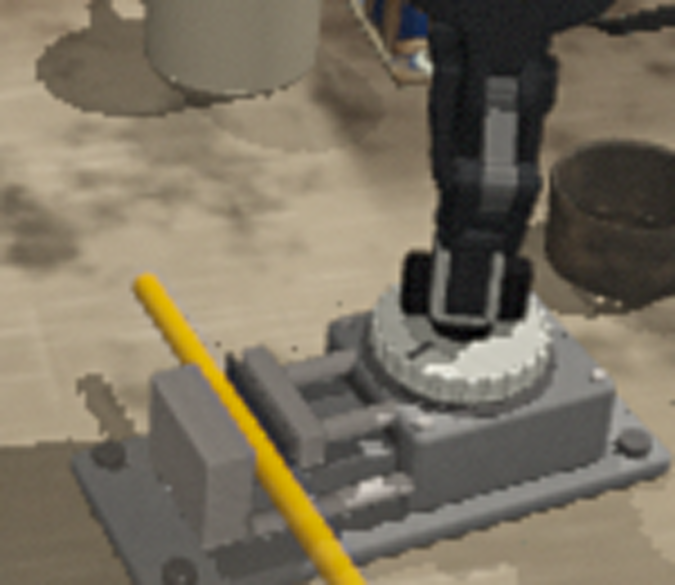

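Call:
jog_arm:
  increments:
    - {"x":0,"y":0,"z":0,"wx":0,"wy":0,"wz":1.5,"claw":0}
    - {"x":0,"y":0,"z":0,"wx":0,"wy":0,"wz":3,"claw":0}

```text
clock: 14.52
position: [0.6, -0.3155, 0.0679]
tool_rot: [3.141, 0.001, -1.929]
force: [-0.4, 2.6, 0.5]
grip_width: 0.008
```

```bash
python3 -c "
from workcell import bot
from h import *
rows(bot)"
```

```text
t 14.53 p [ 0.6    -0.3155  0.0679] rpy [ 1.7997e+02  8.0000e-02 -1.1053e+02] q7 -1.503 F [-0.4  2.6  0.5] M [0.349 0.143 0.311] w 0.008
```

Call:
jog_arm:
  increments:
    - {"x":0,"y":0,"z":0,"wx":0,"wy":0,"wz":1.5,"claw":0}
    - {"x":0,"y":0,"z":0,"wx":0,"wy":0,"wz":3,"claw":0}

```text
clock: 14.78
position: [0.6, -0.3154, 0.0679]
tool_rot: [3.141, 0.001, -1.983]
force: [-0.9, 1.8, 0.5]
grip_width: 0.0086
```

```bash
python3 -c "
from workcell import bot
from h import *
rows(bot)
f=bot.grab_frame('side'); big(f,'pics/s13.png',280,430,190,320,4.5)"
```

```text
t 14.78 p [ 0.6    -0.3154  0.0679] rpy [ 1.7997e+02  8.0000e-02 -1.1362e+02] q7 -1.546 F [-0.9  1.8  0.5] M [0.45  0.203 0.372] w 0.0086
```

View pics/s13.png

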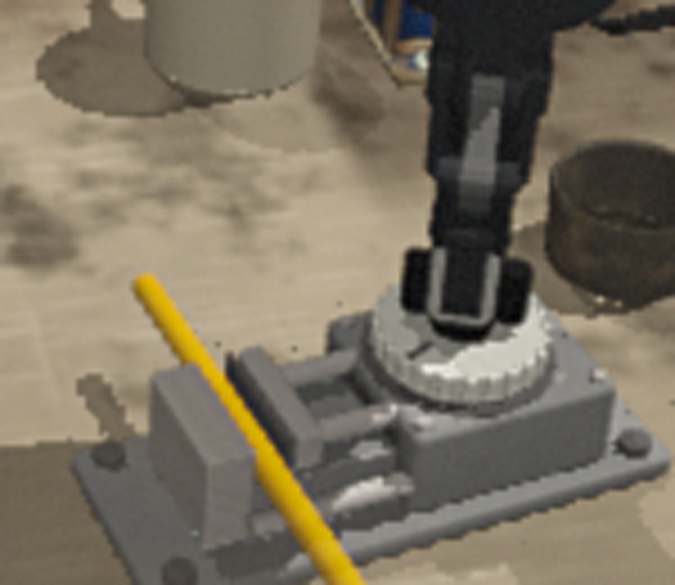

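Moving torque went from about 0.22 to 0.31 and then 0.37 N m over the last 6.3° (0.11 rad), and the rod stopped moving. Both put the jaw force at about 10–12 N, so I'll stop here. Next I'll check the settled state and release.

```bash
python3 -c "
from workcell import bot
from h import *
rows(bot)"
```

```text
t 14.82 p [ 0.6    -0.3154  0.0679] rpy [ 1.7996e+02  8.0000e-02 -1.1370e+02] q7 -1.547 F [-0.3  2.2  0.9] M [0.432 0.179 0.224] w 0.0084
```

Call:
jog_arm:
  increments:
    - {"x":0,"y":0,"z":0,"wx":0,"wy":0,"wz":0,"claw":15}
    - {"x":0,"y":0,"z":0,"wx":0,"wy":0,"wz":0,"claw":35}
    - {"x":0,"y":0,"z":0,"wx":0,"wy":0,"wz":0,"claw":50}
    - {"x":0,"y":0,"z":0,"wx":0,"wy":0,"wz":0,"claw":50}
    - {"x":0,"y":0,"z":-1,"wx":0,"wy":0,"wz":0,"claw":50}
    - {"x":0,"y":0,"z":-4,"wx":0,"wy":0,"wz":0,"claw":50}
    - {"x":0,"y":0,"z":-8,"wx":0,"wy":0,"wz":0,"claw":50}
    - {"x":0,"y":0,"z":-12,"wx":0,"wy":0,"wz":0,"claw":50}
    - {"x":0,"y":0,"z":-12,"wx":0,"wy":0,"wz":0,"claw":50}

```text
clock: 15.95
position: [0.6014, -0.3164, 0.192]
tool_rot: [-3.136, 0.001, -1.985]
force: [0.3, -0.3, -1.1]
grip_width: 0.0426
```

```bash

python3 - <<'E'
from workcell import bot
from h import *
rows(bot)
f=bot.grab_frame("side"); big(f,"pics/s14.png",280,430,210,320,5.3)
f=bot.grab_frame("wrist"); cv2.imwrite("pics/w14.png",f['pixels'][:,:,::-1])
E
```

```text
t 15.95 p [ 0.6014 -0.3164  0.192 ] rpy [-1.7970e+02  7.0000e-02 -1.1371e+02] q7 -1.55 F [ 0.3 -0.3 -1.1] M [0.073 0.02  0.001] w 0.0426
```

View pics/s14.png

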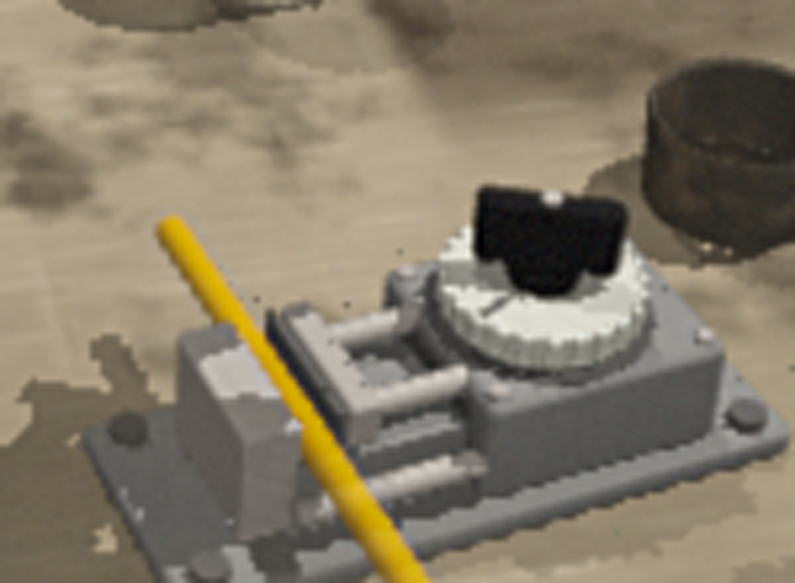

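View pics/w14.png

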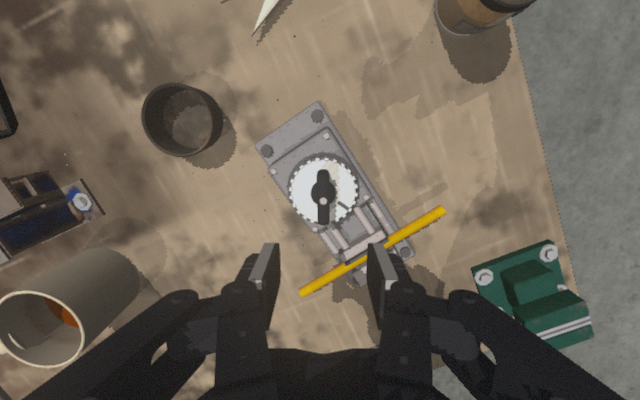

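The ring mark hasn't moved: it's at about (490,300) in the crop, the same as before. I'll return to the earlier overview pose to see the grip clearly.

```bash

python3 - <<'E'
from workcell import bot
from h import *
rows(bot,(.515,-.282,.2,9))
E
```

```text
t 16.05 p [ 0.6    -0.3156  0.1884] rpy [-1.7999e+02  8.0000e-02 -1.1370e+02] q7 -1.55 F [-0.6 -0.3  0.1] M [0.015 0.01  0.062] w 0.0427
xyz cm [ 0.34  9.13 -1.16] w deg [-9.000e-02  4.000e-02 -1.227e+02]
```

Call:
jog_arm:
  increments:
    - {"x":0,"y":1,"z":-1,"wx":0,"wy":0,"wz":-10,"claw":50}
    - {"x":0,"y":2,"z":-1,"wx":0,"wy":0,"wz":-20,"claw":50}
    - {"x":0,"y":3,"z":-1,"wx":0,"wy":0,"wz":-30,"claw":50}
    - {"x":0,"y":4,"z":-1,"wx":0,"wy":0,"wz":-40,"claw":50}
    - {"x":0,"y":5,"z":-1,"wx":0,"wy":0,"wz":-50,"claw":50}
    - {"x":0,"y":6,"z":-1,"wx":0,"wy":0,"wz":-60,"claw":50}
    - {"x":0.3,"y":7,"z":-1,"wx":0,"wy":0,"wz":-70,"claw":50}
    - {"x":0.3,"y":8,"z":-1,"wx":0,"wy":0,"wz":-80,"claw":50}
    - {"x":0.3,"y":9,"z":-1,"wx":0,"wy":0,"wz":-90,"claw":50}
    - {"x":0.3,"y":9.1,"z":-1,"wx":0,"wy":0,"wz":-100,"claw":50}

```text
clock: 17.3
position: [0.5145, -0.2814, 0.1976]
tool_rot: [-3.14, 0.001, -0.233]
force: [0.1, 0.1, 0.1]
grip_width: 0.0429
```

Call:
jog_arm:
  increments:
    - {"x":0,"y":0,"z":0,"wx":0,"wy":0,"wz":-10,"claw":50}
    - {"x":0,"y":0,"z":0,"wx":0,"wy":0,"wz":-20,"claw":50}
    - {"x":0,"y":0,"z":0,"wx":0,"wy":0,"wz":-23,"claw":50}
    - {"x":0,"y":0,"z":0,"wx":0,"wy":0,"wz":-23,"claw":50}

```text
clock: 17.8
position: [0.5141, -0.2813, 0.1967]
tool_rot: [-3.138, 0.001, 0.168]
force: [0.0, 0.5, -0.5]
grip_width: 0.0423
```

```bash

python3 - <<'E'
from workcell import bot
from h import *
rows(bot)
f=bot.grab_frame("wrist"); big(f,"pics/w15.png",270,470,140,330,4); print(proj(f,[.6,-.316,.058]))
f=bot.grab_frame("side"); cv2.imwrite("pics/s15.png",f['pixels'][:,:,::-1])
E
```

```text
t 17.8 p [ 0.5141 -0.2813  0.1967] rpy [-1.7981e+02  9.0000e-02  9.6100e+00] q7 0.315 F [ 0.   0.5 -0.5] M [ 0.018  0.041 -0.071] w 0.0423
(np.float64(405.0991843160223), np.float64(238.6962494042088))
```

View pics/w15.png

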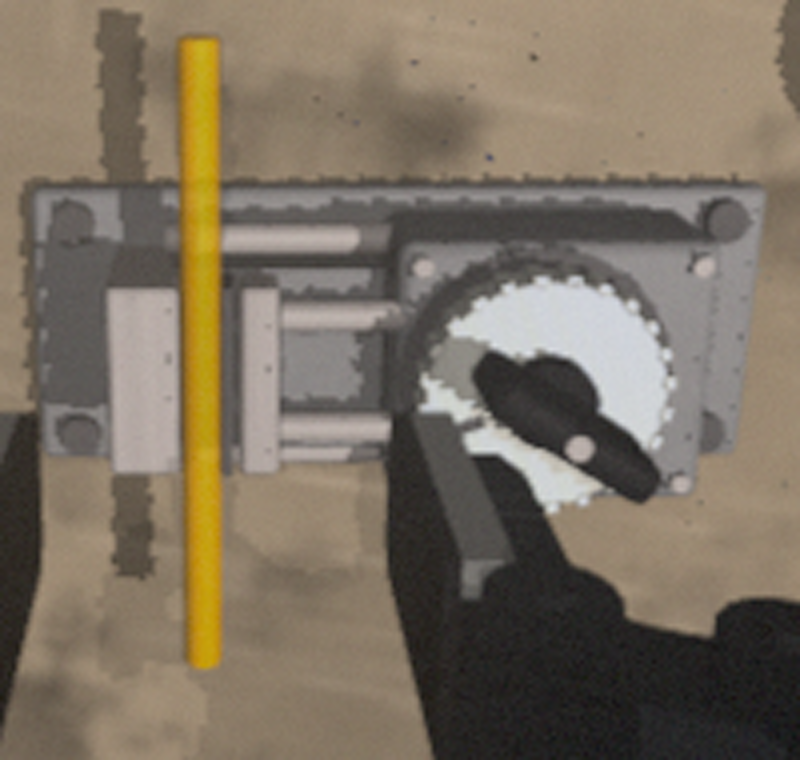

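View pics/s15.png

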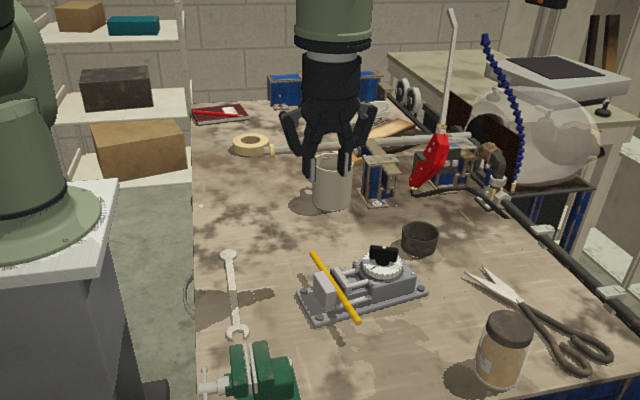

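The rod sits square between fence and jaw plate, touching both and sticking out at both ends. The bar hasn't sprung back, and the robot is well clear. I'll hand in.

```bash
python3 -c "
from workcell import bot
print(bot.job_done()); print(bot.observe()['clock'])"
```

```text
the job is handed in; nothing more can be done
None
the job is handed in; nothing more can be done
```

The rod is clamped in the small rod clamp and the job is handed in, at about 18 s of the 72 s allowed. I laid the rod on the seat, let go, then gripped only the inner bar knob and turned it about 52° (0.90 rad) clockwise.

**Jaw force:** I estimate 10–12 N. The turning torque held at about 0.22 N m, then rose to 0.31 and 0.37 N m over the last 6.3°, which works out to about 12 N. The turn angle past contact gives about 10.5 N.

**Last checks:**
- **Rod:** it lies square against both the fence and the jaw plate, and stopped moving once it was gripped. It was about 2 mm off centre along its length when I laid it down, measured before tightening.
- **Knob:** the bar did not spring back when I let go.
- **Ring:** the mark looks to be in the same place in the side view. I compared it by eye, to about 1–2 mm.
- **Robot:** the gripper is clear, about 0.2 m above the bench. I saw nothing else disturbed.

**Disagreements:** early estimates of the bar's angle differed between cameras (23° against 28–30°). I used the closer wrist view, and the bar lined up to within 1–2° when I gripped it. The two force estimates differ by about 2 N, but both are well inside the 4–18 N range.

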